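# Fit the pressure knob on the café press and turn it tight

## Robot

A 7-joint arm with a two-finger parallel gripper is mounted at the origin on the work surface. World frame = base frame: x ahead of the robot, y to its left, z up, the work surface at z = 0. Lengths are in mm, angles in rad, forces in N, time in s.
With the tool pointing down it reaches from about 400 to 875 mm from the base axis. Payload 4.4 kg.
Tool frame: the origin (TCP) lies at the very end of the fingers, on their centre line; the grasp point (between the pads) lies 19 mm behind it; z points along the fingers, y is the direction in which the jaws open and shut (so a half turn about z gives the same grasp; the last joint's range is limited). The gripper opens to 85 mm and grips with 20 to 120 N. Pads are 22 mm wide; open, the fingers measure 114 mm over their backs; the gripper's body (76 mm by 85 mm) begins 54 mm behind the grasp point. The pads swing forward as they close: fully open they stand 13 mm farther back than shut.
Start: joints at [1.155, 0.628, 0.038, 1.517, -0.027, 0.996, -0.02], TCP at [222.79, -610.641, 207.013] pointing down, gripper open.
Joint ranges: [-3.06, 3.06], [-0.37, 2.12], [-1.25, 1.32], [0.18, 2.47], [-1.1, 4.24], [0.23, 1.98], [-2.94, 2.94]. Speed limits (rad/s): [2.57, 2.57, 3.14, 3.14, 3.14, 3.14, 3.14].

## Interface

Orientations are given as [roll, pitch, yaw] about the fixed x, y, z axes, in that order (R = Rz(yaw) Ry(pitch) Rx(roll)).
In Python, from cell import ctrl gives the robot as it stands.
- The arm moves only by the shell command python3 -m crank 'ROWS' [OPENING]. ROWS is JSON, a list that holds one entry, the list of rows, each a list of 6 numbers: the shift along the tool's x, y, z in units of 30 mm (1.0 is 30 mm), then the turn, a rotation vector about the tool's x, y, z in units of 6 degrees (1.0 is 6 degrees). In form: [[[tx, ty, tz, rx, ry, rz], ...]]. A call has 1 to 12 rows; each row shifts and turns the pose as measured when the row begins, along the tool's axes as they then stand; what a row does not reach is not made up. A row lasts 1/12 s, in which the tool goes at most 41.7 mm and 7.16 degrees, less where a joint would pass 70% of its speed; a pose out of reach is approached as far as the arm can. A call is refused whole if a number of a shift passes 1 or a number of a turn 1, either way. A call with a gripper value outside its range is refused whole. OPENING is the gripper command: -1 is fully open, 1 is shut, values between are in proportion, set as the call begins (- or left out, the last holds). The fingers move at their own pace and stop on an object; the grip force is fixed at half the most. Time passes only in rows, so rows that do not move let the fingers close. It gives the time, the measured TCP pose, the force and the opening at its end, in the units of the state.
- ctrl.read_state(): the state, without advancing time (a new reading comes with each control period).
- ctrl.get_image(name): name is "side" or "top"; returns a dict with "color" (384x512x3 uint8, red, green, blue), "depth" (384x512 float32, mm along the optical axis (not along the pixel's ray), 0 where there is no reading), "camera_matrix" (3x3 intrinsics, pixels), "R" (3x3) and "t" (3): a world point X has camera coordinates R X + t. Camera axes: x right, y down, z forward; pixel columns grow to the right and rows downward; lengths in mm; the calibration is good to about 2 mm. A picture is of the moment at which its call begins.
- ctrl.finish_job(): hands the job in, once; it reports no verdict.
Trained networks look in a picture, given as the dict that the camera call returned (one of the last four; its "shot" number tells which), for a name from the list of things; names that differ only in an ending like _2 or _b are one class to them, and where a whole thing is asked for, a point or a joint stands for the part that bears it (a point fixed in the world has none). Each returns a list of dicts, best first, with "conf" (0 to 1); they miss things now and then, are a little off and sometimes report something else, mostly with a low value. They report only what shows in the picture. A call takes as long as a camera call. They do not tell look-alikes from the thing itself.
- ctrl.search_frame(query, picture): "extent" ([centre column, centre row, width, height] in pixels, round what is visible of it).
The state is a dict: "clock": time; "qpos": joint angles; "qd": joint speeds; "tau": joint torques, N m; "eef_pos": TCP position; "tool_rot": TCP orientation; "force": force on the tool from outside, world axes, zero at the start; "torque": the same for the moment, N m; "width": finger opening in mm.
Only numpy, scipy, OpenCV 4.12 (cv2) and the standard library are available. Lean on these libraries where they do the work, as an engineer would, in place of code of your own. Each camera call takes 0.05 s, during which the arm holds its last target. There are 200 camera calls.

## Task

The cast aluminium press on the café table is missing its pressure knob, which stands loose on the table. Lift the knob, line its oblong foot up with the oblong socket on top of the press, push it down until it drops fully home, then turn it clockwise (seen from above) until the spindle comes up against its stop, and let go, leaving the knob seated. Do not knock the glass pitcher over or shove it aside.

Things in the scene. Friction and masses are not known exactly. Their poses are not given: they have to be found in the camera images.
- knob: Loose bare-metal pressure knob, 70 mm tall, 0.16 kg, upright on the table among a round wooden reamer and a flat lid. Origin: centre of the foot's underside, z up. Oblong steel foot 42 (x) x 24 (y) x 24 mm tall; round stem 20 mm across to 40 mm; then the wing to grip: aluminium bar 70 mm long (x), 14 mm thick (y), 40 to 70 mm above the origin. A half turn about z changes nothing.
- socket (a point): Floor centre of the dark steel socket on the fixed press's crossbeam, 152 mm above the table. Slot 49 (point's x) x 31 mm (y), straight for 18 mm, then flared 7 mm outwards all round to its rim, 25 mm up. z up; x, y turn with the spindle. The knob's foot goes in x along x, either way round, to stand on this floor; play 3.5 mm and 10 degrees each way. The crossbeam's top is 145 mm up, 200 mm long.
- spindle (a joint): Angle (rad) of the socket and spindle about the vertical axis, growing clockwise seen from above, the same way as tightening. Starts at 0 to 0.12; hard stop at 1.05. Friction about 0.06 N m; it stays where left. Because of the play the knob must turn up to 0.2 rad further than the spindle.
- pitcher: Glass pitcher, empty, 180 mm tall, 110 mm across, with a handle on its x side, standing upright beyond the work. Origin: centre of its underside; z up. To be left standing where it is.
Mind the look-alikes: they are no part of the job. Leave any blue, green or yellow look-alike of the knob alone.

How it is judged:
By the outcome, as a careful person would: the job done as asked, in the order asked, and still so for the second after the job is handed in, with the robot touching nothing.
It also fails if it takes over 45 s, if anything falls off the work surface, if the arm or the gripper's body presses on something with over 40 N, if the wrist force passes 120 N, or if a joint passes its speed limit or range.

## Working session

There is one attempt and no reset: what is moved stays moved. The work goes in short steps, Python scripts to look and compute and a shell command to move; the robot and the scene stay as the last step left them, time stands still between calls to the robot, and variables do not carry over. Pictures are saved under pics/ and viewed, about 8 in all and at most 12, crops included, and the job is handed in when it is done.

```bash
ls; mkdir -p pics; cat > h.py <<'E'
import numpy as np, cv2
from cell import ctrl
def shot(n,name,crop=None,scale=1):
    p=ctrl.get_image(n); im=p["color"][:,:,::-1]
    if crop: im=im[crop[1]:crop[3],crop[0]:crop[2]]
    cv2.imwrite("pics/"+name,cv2.resize(im,None,fx=scale,fy=scale,interpolation=cv2.INTER_CUBIC)); return p
def cloud(p):
    d=p["depth"];K=p["camera_matrix"];v,u=np.mgrid[:384,:512]
    c=np.stack([(u-K[0,2])/K[0,0]*d,(v-K[1,2])/K[1,1]*d,d],-1)
    w=(c-np.array(p["t"]))@np.array(p["R"]); w[d==0]=np.nan; return w
def ray(p,u,v,z):
    R=np.array(p["R"]);t=np.array(p["t"]);o=-R.T@t
    d=R.T@np.linalg.solve(p["camera_matrix"],[u,v,1.]);return o+d*(z-o[2])/d[2]
E
python3 - <<'E'
from h import *
np.set_printoptions(precision=1,suppress=True)
s=ctrl.read_state();print(s["clock"],s["eef_pos"],s["tool_rot"],s["width"])
ims=[]
for n in("top","side"):
    p=ctrl.get_image(n);w=cloud(p);ims.append(p["color"][:,:,::-1]);print(n,-np.array(p["R"]).T@p["t"],p["camera_matrix"][0,0])
    for q in("knob","socket","spindle","pitcher"):
        for r in ctrl.search_frame(q,p)[:4]:
            e=r["extent"];print(q,round(r["conf"],2),np.array(e),w[int(e[1]),int(e[0])])
    np.savez(n,w=w,c=p["color"])
cv2.imwrite("pics/a.png",ims[0]);cv2.imwrite("pics/b.png",ims[1])
E
```

```text
pics
0.0 [ 222.6 -610.   206.1] [-3.1  0.   0.3] 85.56645879216613
top [509.2 -52.8 925.6] 366.8789033254135
knob 0.84 [366.8 152.9  23.   32.5] [ 701.4 -316.1   26.8]
knob 0.81 [397.3 209.3  31.2  14.7] [ 557.4 -369.4   70.9]
knob 0.8 [352.1 194.7  28.1  21.3] [ 592.7 -267.3   69.9]
knob 0.5 [322.  135.1  23.8  27.3] [ 734.  -201.    69.7]
socket 0.69 [148.7 198.2  43.2  35. ] [575.5 177.2 178.9]
spindle 0.83 [145.8 199.5  48.6  39.6] [575.9 192.4 150.2]
pitcher 0.77 [252.2 158.7  49.7  60.3] [691.8 -33.    7.7]
side [ 370.8 -728.   799.3] 375.01479496695924
knob 0.92 [286.1 278.9  26.9  30.1] [ 594.7 -281.3   61.7]
knob 0.89 [327.7 285.8  31.4  26.9] [ 683.2 -318.5   47.3]
knob 0.84 [285.5 322.4  24.8  39.1] [ 554.8 -380.2   58.4]
knob 0.74 [325.7 246.7  23.4  30. ] [ 731.  -208.6   41.2]
socket 0.66 [226.3 146.2  25.4  46.6] [564.1 144.  143.8]
spindle 0.85 [227.6 144.3  27.1  46.6] [569.2 152.4 144. ]
pitcher 0.89 [278.6 197.1  42.5  71.9] [643.4 -84.6 125.7]
```

View pics/a.png

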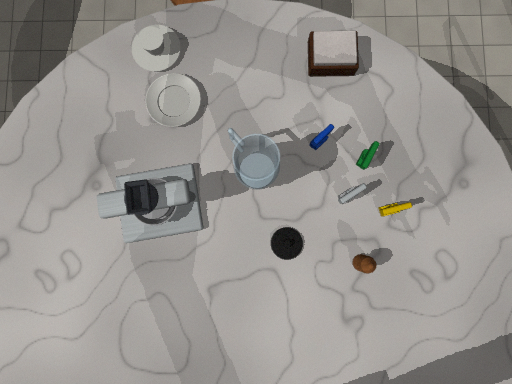

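View pics/b.png

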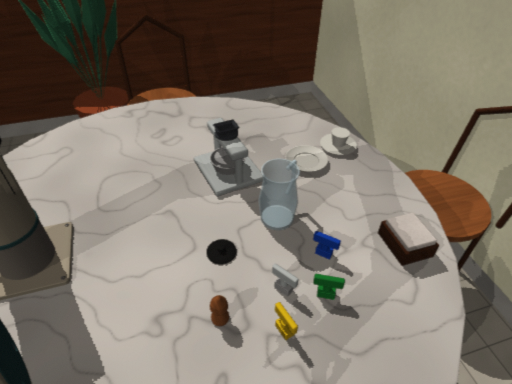

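The top view shows the grey knob at (352,193) between blue, green and yellow look-alikes. The press is at (150,198) with a dark socket at about (138,192), and the pitcher is at (255,160). Next I'll measure the knob wing and the socket.

```bash
python3 - <<'E'
from h import *
np.set_printoptions(precision=1,suppress=True)
ca=[]
for n in("top","side"):
    f=np.load(n+".npz");w=f["w"];c=f["c"].astype(int)
    with np.errstate(invalid="ignore"):
        m=(abs(w[...,0]-592)<50)&(abs(w[...,1]+267)<45)&(w[...,2]>55)&(w[...,2]<80)&(np.ptp(c,axis=2)<40)
    q=w[m];top=q[q[:,2]>65]
    r=cv2.minAreaRect(top[:,:2].astype(np.float32));print(n,len(q),len(top),"z",np.median(top[:,2]),r)
    ctr,vec=cv2.PCACompute(top[:,:2].astype(np.float32),None)[:2];print(ctr,np.degrees(np.arctan2(vec[0,1],vec[0,0])))
    with np.errstate(invalid="ignore"):
        m=(abs(w[...,0]-575)<70)&(abs(w[...,1]-190)<70)&(w[...,2]>148)&(w[...,2]<200)
        dk=m&(c.max(2)<75)
    for nm,mm in(("all",m),("dark",dk)):
        q=w[mm];print(n,nm,len(q),q.min(0),q.max(0),np.histogram(q[:,2],np.arange(145,200,5))[0])
    q=w[dk&(w[...,2]>170)];
    if len(q)>4: print("rim",cv2.minAreaRect(q[:,:2].astype(np.float32)),np.median(q[:,2]))
f=np.load("top.npz")["c"][160:250,90:215,::-1];g=np.load("side.npz")["c"][110:200,180:305,::-1]
o=np.vstack([cv2.resize(np.clip(x.astype(float)*1.6,0,255).astype(np.uint8),None,fx=4.5,fy=3.3*4.5/4.5*1.0,interpolation=2) for x in(f,g)])
cv2.imwrite("pics/c.png",o)
E
```

```text
top 186 176 z 69.89720581455907 ((595.5191040039062, -269.62603759765625), (14.148027420043945, 68.87832641601562), 32.229148864746094)
[[ 595.1 -268.7]] 122.25797
top all 1041 [542.8 122.3 148. ] [615.5 258.1 180.3] [ 52 435  48  25  33 202 244   2   0   0]
top dark 973 [543.8 165.8 148.4] [613.9 234.3 180.3] [ 12 426  48  25  33 198 230   1   0   0]
rim ((579.1068725585938, 200.97698974609375), (68.94143676757812, 51.00902557373047), 5.320621967315674) 175.21074044540808
side 229 159 z 69.60770671359707 ((595.1317138671875, -270.67138671875), (14.648558616638184, 68.03587341308594), 31.772438049316406)
[[ 594.6 -272.1]] 122.32493
side all 418 [542.1 163.4 148.3] [614.1 229.1 179.1] [ 19 102  50  54  48  87  58   0   0   0]
side dark 393 [543.2 163.4 148.3] [612.2 226.7 178.9] [19 99 49 52 48 82 44  0  0  0]
rim ((577.1144409179688, 201.61338806152344), (66.23926544189453, 50.5614128112793), 5.663609981536865) 174.28384835783598
```

View pics/c.png

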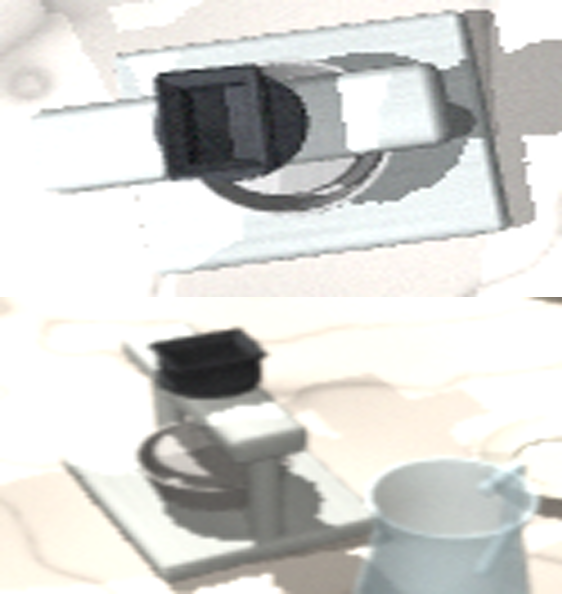

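Both cameras agree. The knob wing is centred at (595,-270.5) with its long axis at 122.3°. The socket rim is at (578,201) with its long axis at about 5.4°.

Now I'll write a planner that prints the distances in tool axes.

```bash
cat > go.py <<'E'
import sys; from h import *
from scipy.spatial.transform import Rotation as Ro
np.set_printoptions(precision=3,suppress=True)
s=ctrl.read_state();R=Ro.from_euler("xyz",s["tool_rot"])
x,y,z,yaw=map(float,sys.argv[1:5])
T=Ro.from_euler("xyz",[180,0,yaw],degrees=True)
p=np.array(s["eef_pos"])
print("t",s["clock"],"pos",p,"rpy",np.degrees(s["tool_rot"]),"w",s["width"],"F",np.array(s["force"]),"q",np.array(s["qpos"]))
print("shift/30",R.inv().apply(np.array([x,y,z])-p)/30,"rot/6",np.degrees((R.inv()*T).as_rotvec())/6)
E
python3 go.py 595 -270.5 150 122.3
```

```text
t 0.5 pos [ 222.771 -610.604  206.969] rpy [-179.996   -0.002   20.041] w 84.89521889915885 F [ 0.017  0.976 -0.095] q [ 1.155  0.628  0.038  1.517 -0.027  0.996 -0.02 ]
shift/30 [15.541 -6.398  1.9  ] rot/6 [ -0.     -0.001 -17.043]
```

```bash
python3 -m crank '[[[1,-0.41,0,0,0,0],[1,-0.41,0,0,0,0],[1,-0.41,0,0,0,0],[1,-0.41,0,0,0,0],[1,-0.41,0,0,0,0],[1,-0.41,0,0,0,0],[1,-0.41,0,0,0,0],[1,-0.41,0,0,0,0],[1,-0.41,0,0,0,0],[1,-0.41,0,0,0,0],[1,-0.41,0,0,0,0],[1,-0.41,0,0,0,0]]]' -1; python3 go.py 595 -270.5 150 122.3
```

```text
clock: 1.5
eef_pos: [514.4, -349.3, 205.4]
tool_rot: [3.135, 0.007, 0.329]
force: [0.1, -1.3, 0.1]
width: 85.5
t 1.5 pos [ 514.424 -349.341  205.366] rpy [179.622   0.387  18.863] w 85.51585746145355 F [ 0.103 -1.253  0.101] q [ 0.517  0.588  0.047  1.605 -0.021  0.949 -0.673]
shift/30 [ 3.404 -1.631  1.812] rot/6 [ -0.013   0.103 -17.239]
```

```bash
python3 -m crank '[[[0,0,0,0,0,-1],[0,0,0,0,0,-1],[0,0,0,0,0,-1],[0,0,0,0,0,-1],[0,0,0,0,0,-1],[0,0,0,0,0,-1],[0,0,0,0,0,-1],[0,0,0,0,0,-1],[0,0,0,0,0,-1],[0,0,0,0,0,-1],[0,0,0,0,0,-1],[0,0,0,0,0,-1]]]' -1; python3 go.py 595 -270.5 150 122.3
```

```text
clock: 2.5
eef_pos: [526.4, -335.9, 205.9]
tool_rot: [3.139, 0.005, 1.667]
force: [0.3, -0.3, -0.3]
width: 85.3
t 2.5 pos [ 526.413 -335.908  205.947] rpy [179.864   0.273  95.484] w 85.31601673404431 F [ 0.294 -0.254 -0.339] q [ 0.719  0.605 -0.324  1.593  0.224  0.975  0.419]
shift/30 [1.961 2.48  1.861] rot/6 [ 0.012  0.05  -4.469]
```

```bash
python3 -m crank '[[[0.3,0.6,0.4,0,0,-1],[0.4,0.6,0.4,0,0,-1],[0.5,0.5,0.4,0,0,-1],[0.6,0.4,0.4,0,0,-1],[0.3,0.2,0.2,0,0,-0.6],[0,0,0,0,0,0]]]' -1; python3 go.py 595 -270.5 150 122.3
```

```text
clock: 3.0
eef_pos: [574.4, -261.0, 150.6]
tool_rot: [3.141, 0.01, 2.169]
force: [-0.8, 0.5, 0.3]
width: 85.0
t 3.0 pos [ 574.352 -261.039  150.582] rpy [179.984   0.59  124.283] w 85.04557826408055 F [-0.792  0.538  0.262] q [ 0.638  0.69  -0.433  1.633  0.359  0.89   0.664]
shift/30 [-0.648  0.391  0.026] rot/6 [0.004 0.098 0.33 ]
```

```bash
python3 -m crank '[[[-0.35,0.2,0.5,0,0.1,0.33],[-0.3,0.2,0.5,0,0,0],[0,0,0.5,0,0,0],[0,0,0.3,0,0,0],[0,0,0,0,0,0]]]' -1; python3 go.py 595 -270.5 44 122.3
```

```text
clock: 3.42
eef_pos: [596.9, -275.1, 97.2]
tool_rot: [3.141, 0.005, 2.123]
force: [-0.4, 0.1, 1.3]
width: 85.7
t 3.4167 pos [ 596.851 -275.085   97.205] rpy [179.975   0.259 121.642] w 85.69024341030317 F [-0.386  0.064  1.263] q [ 0.615  0.787 -0.394  1.589  0.379  0.837  0.622]
shift/30 [0.17  0.027 1.773] rot/6 [ 0.004  0.043 -0.11 ]
```

```bash
python3 -m crank '[[[0.15,0.03,0.5,0,0.04,-0.1],[0,0,0.4,0,0,0],[0,0,0.4,0,0,0],[0,0,0.25,0,0,0],[0,0,0,0,0,0],[0,0,0,0,0,0]]]' -1; python3 go.py 595 -270.5 44 122.3; python3 - <<'E'
from h import *
shot("side","d.png",(210,200,400,350),4)
E
```

```text
clock: 3.92
eef_pos: [595.8, -275.3, 51.1]
tool_rot: [3.141, 0.006, 2.126]
force: [0.9, -0.6, 0.7]
width: 85.4
t 3.9167 pos [ 595.756 -275.281   51.082] rpy [179.969   0.316 121.825] w 85.42261436247053 F [ 0.868 -0.629  0.686] q [ 0.601  0.844 -0.369  1.618  0.41   0.752  0.599]
shift/30 [0.15  0.062 0.235] rot/6 [ 0.005  0.053 -0.079]
```

View pics/d.png

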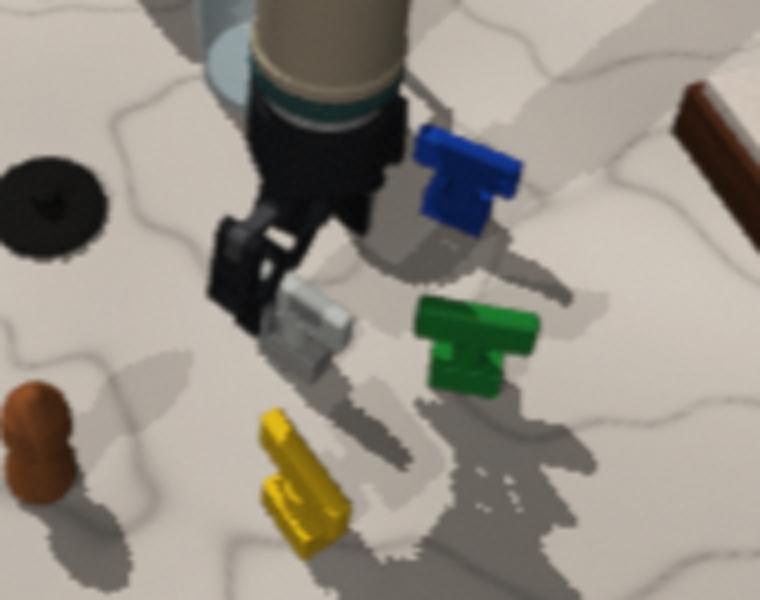

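The fingers straddle the grey knob, with the near finger to the left of the wing. I'll trim the pose and close.

```bash
python3 -m crank '[[[0.2,0.06,0.35,0,0.05,-0.08],[0,0,0,0,0,0]]]' -1; python3 go.py 595 -270.5 44 122.3;  python3 -m crank '[[[0,0,0,0,0,0],[0,0,0,0,0,0],[0,0,0,0,0,0],[0,0,0,0,0,0],[0,0,0,0,0,0],[0,0,0,0,0,0],[0,0,0,0,0,0],[0,0,0,0,0,0],[0,0,0,0,0,0],[0,0,0,0,0,0]]]' 1; python3 go.py 595 -270.5 44 122.3
```

```text
clock: 4.13
eef_pos: [594.8, -269.3, 41.1]
tool_rot: [3.14, 0.002, 2.135]
force: [-1.1, 0.4, -0.9]
width: 85.3
t 4.1333 pos [ 594.835 -269.277   41.1  ] rpy [179.896   0.096 122.312] w 85.3449118714793 F [-1.089  0.381 -0.889] q [ 0.595  0.855 -0.367  1.629  0.416  0.733  0.595]
shift/30 [-0.038 -0.017 -0.097] rot/6 [0.017 0.016 0.002]
clock: 4.97
eef_pos: [595.8, -269.1, 42.3]
tool_rot: [3.138, 0.003, 2.135]
force: [-0.4, 0.1, 0.6]
width: 11.3
t 4.9667 pos [ 595.846 -269.088   42.309] rpy [179.816   0.19  122.35 ] w 11.317271558505906 F [-0.437  0.068  0.648] q [ 0.594  0.854 -0.368  1.629  0.416  0.733  0.595]
shift/30 [-0.025 -0.049 -0.056] rot/6 [0.031 0.032 0.008]
```

```bash
python3 -m crank '[[[0,0,-0.5,0,0,0],[0,0,-1,0,0,0],[0,0,-1,0,0,0],[0,0,-1,0,0,0],[0,0,-1,0,0,0],[0,0,-1,0,0,0],[0,0,-1,0,0,0],[0,0,-1,0,0,0],[0,0,-0.5,0,0,0],[0,0,0,0,0,0]]]' 1; python3 go.py 578 201 260 185.4;python3 - <<'E'
from h import *
shot("side","e.png",(210,130,400,280),4)
E
```

```text
clock: 5.8
eef_pos: [590.7, -267.9, 286.9]
tool_rot: [-3.136, -0.009, 2.136]
force: [-0.3, -0.2, -2.6]
width: 11.3
t 5.8 pos [ 590.717 -267.929  286.947] rpy [-179.681   -0.496  122.397] w 11.310622648057688 F [-0.313 -0.246 -2.625] q [ 0.648  0.598 -0.469  1.393  0.272  1.225  0.72 ]
shift/30 [13.417  8.022  0.97 ] rot/6 [ -0.002  -0.103 -10.5  ]
```

View pics/e.png

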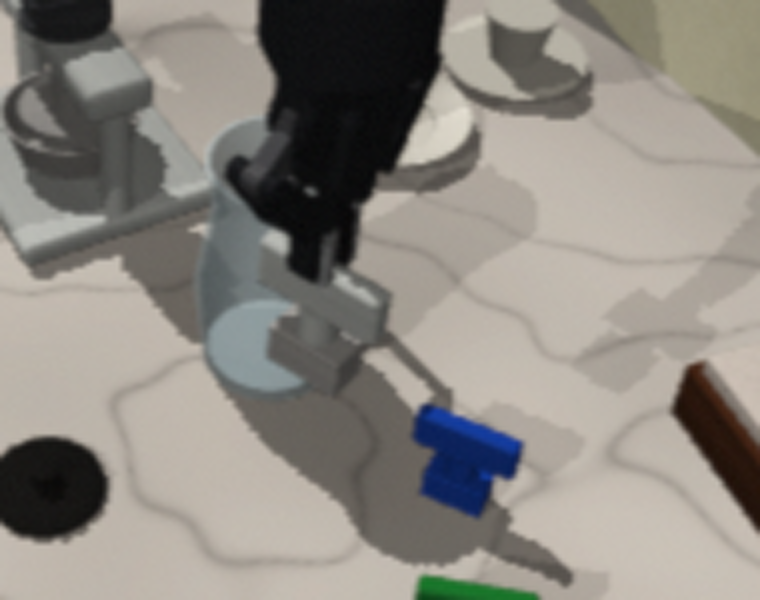

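The knob is held upright at (320,310). Its foot is well above the pitcher's height, so I'll carry it across.

```bash
python3 -m crank '[[[0.5,0.3,0,0,0,0],[1,0.6,0,0,0,0],[1,0.6,0,0,0,0],[1,0.6,0,0,0,0],[1,0.6,0,0,0,0],[1,0.6,0,0,0,0],[1,0.6,0,0,0,0],[1,0.6,0,0,0,0],[1,0.6,0,0,0,0],[1,0.6,0,0,0,0],[0.5,0.3,0,0,0,0],[0,0,0,0,0,0]]]' 1; python3 go.py 578 201 260 185.4
```

```text
clock: 6.85
eef_pos: [567.3, 90.8, 259.2]
tool_rot: [-3.1, -0.031, 2.127]
force: [-0.1, 0.7, -1.7]
width: 10.8
t 6.85 pos [567.288  90.803 259.172] rpy [-177.606   -1.784  121.858] w 10.792956416337418 F [-0.099  0.661 -1.688] q [ 0.122  0.533 -0.508  1.606  0.254  1.122  0.107]
shift/30 [ 2.931  2.243 -0.03 ] rot/6 [ -0.192  -0.487 -10.582]
```

```bash
python3 -m crank '[[[0,0,0,0,0,-1],[0,0,0,0,0,-1],[0,0,0,0,0,-1],[0,0,0,0,0,-1],[0,0,0,0,0,-1],[0,0,0,0,0,-1],[0,0,0,0,0,-1],[0,0,0,0,0,-1],[0,0,0,0,0,-1],[0,0,0,0,0,-1],[0,0,0,0,0,0]]]' 1; python3 go.py 578 201 260 185.4
```

```text
clock: 7.77
eef_pos: [555.7, 78.6, 237.7]
tool_rot: [-3.141, -0.087, -3.058]
force: [-1.0, -1.6, -1.2]
width: 11.3
t 7.7667 pos [555.719  78.594 237.65 ] rpy [-179.952   -4.97  -175.196] w 11.26888185420215 F [-0.975 -1.58  -1.19 ] q [ 0.294  0.619 -0.792  1.631  0.435  1.172  1.045]
shift/30 [-1.013  4.003 -0.839] rot/6 [-0.004 -0.828 -0.099]
```

```bash
python3 -m crank '[[[0,0,-0.6,0,-0.4,0],[-0.2,0.4,-0.3,0,-0.4,0],[-0.2,0.8,0,0,0,0],[-0.2,0.8,0,0,0,0],[-0.2,0.8,0,0,0,0],[-0.1,0.6,0,0,0,0],[0,0,0,0,0,0]]]' 1; python3 go.py 578 201 245 185.4
```

```text
clock: 8.35
eef_pos: [575.1, 173.5, 253.7]
tool_rot: [-3.133, -0.016, -3.093]
force: [-0.8, -0.2, -1.3]
width: 11.1
t 8.35 pos [575.079 173.491 253.667] rpy [-179.528   -0.931 -177.22 ] w 11.106891608788926 F [-0.776 -0.226 -1.342] q [ 0.117  0.617 -0.773  1.57   0.455  1.163  0.865]
shift/30 [-0.146  0.913  0.279] rot/6 [-0.075 -0.157 -0.436]
```

```bash
python3 -m crank '[[[-0.1,0.5,0,-0.07,-0.15,-0.4],[0,0.5,0,0,0,0],[0,0,0,0,0,0],[0,0,0,0,0,0]]]' 1; python3 go.py 578 201 245 185.4;python3 - <<'E'
from h import *
from scipy.spatial.transform import Rotation as Ro
s=ctrl.read_state()
for n in("top","side"):
    p=ctrl.get_image(n);w=cloud(p);c=p["color"].astype(int)
    im=p["color"][:,:,::-1]
    im=im[150:250,90:220] if n=="top" else im[90:190,170:300]
    cv2.imwrite(f"pics/f_{n}.png",np.clip(cv2.resize(im,None,fx=5,fy=5,interpolation=2).astype(float)*1.4,0,255).astype(np.uint8))
    with np.errstate(invalid="ignore"):
        m=(abs(w[...,0]-578)<60)&(abs(w[...,1]-200)<60)&(w[...,2]>168)&(w[...,2]<184)
        b=(abs(w[...,0]-578)<60)&(abs(w[...,1]-200)<60)&(w[...,2]>190)&(w[...,2]<282)
    print(n,m.sum(),cv2.minAreaRect(w[m][:,:2].astype(np.float32)))
    q=w[b];print(len(q),q.min(0),q.max(0))
i=np.hstack([cv2.imread("pics/f_top.png"),cv2.imread("pics/f_side.png")]);cv2.imwrite("pics/f.png",cv2.resize(i,(800,308)))
E
```

```text
clock: 8.68
eef_pos: [575.1, 202.1, 249.2]
tool_rot: [-3.138, -0.004, -3.052]
force: [-0.1, 0.5, -2.4]
width: 11.1
t 8.6833 pos [575.107 202.054 249.224] rpy [-179.788   -0.239 -174.869] w 11.138063868081556 F [-0.069  0.494 -2.377] q [ 0.073  0.63  -0.778  1.564  0.471  1.15   0.853]
shift/30 [-0.093 -0.043  0.141] rot/6 [-0.035 -0.04  -0.045]
top 278 ((579.3291015625, 200.1231689453125), (69.2658462524414, 48.481754302978516), 5.9594244956970215)
354 [541.37045622 188.09137645 209.22453861] [611.0076343  210.47762151 280.79148957]
side 163 ((577.7945556640625, 201.24276733398438), (68.29547882080078, 53.54525375366211), 7.065932273864746)
433 [540.17488265 186.64204718 207.80476645] [608.4028755  214.51832038 281.92740474]
```

View pics/f.png

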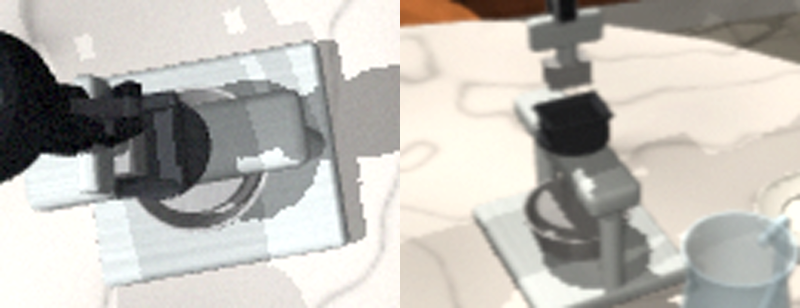

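The knob is clear above the socket and square to it. The wing centre is about 3 mm short in x, so I'll correct that and descend gently.

```bash
python3 -m crank '[[[-0.12,-0.04,0.3,-0.03,-0.04,-0.05],[0,0,0.4,0,0,0],[0,0,0.3,0,0,0],[0,0,0,0,0,0]]]' 1; python3 go.py 578.5 201 194 185.6
```

```text
clock: 9.12
eef_pos: [580.3, 196.3, 216.2]
tool_rot: [-3.139, 0.001, -3.052]
force: [-0.3, -0.9, -1.5]
width: 11.4
t 9.1167 pos [580.252 196.344 216.181] rpy [-179.858    0.06  -174.882] w 11.4267348336881 F [-0.341 -0.918 -1.508] q [ 0.074  0.662 -0.76   1.603  0.504  1.081  0.838]
shift/30 [0.045 0.162 0.739] rot/6 [-0.024  0.01  -0.08 ]
```

```bash
python3 -m crank '[[[0.04,0.18,0,-0.02,0,-0.1],[0,0,0,0,0,0]]]' 1; python3 go.py 578.5 201 194 185.6; python3 -m crank '[[[0,0,0.15,0,0,0],[0,0,0.15,0,0,0],[0,0,0,0,0,0]]]' 1; python3 go.py 578.5 201 194 185.6
```

```text
clock: 9.28
eef_pos: [578.0, 200.7, 214.5]
tool_rot: [-3.141, -0.002, -3.042]
force: [-0.0, 0.6, -1.7]
width: 11.3
t 9.2833 pos [577.971 200.715 214.52 ] rpy [-179.945   -0.092 -174.306] w 11.328834002697228 F [-0.002  0.558 -1.714] q [ 0.069  0.665 -0.763  1.605  0.505  1.081  0.839]
shift/30 [-0.02   0.008  0.684] rot/6 [-0.009 -0.015  0.016]
clock: 9.53
eef_pos: [578.2, 201.3, 205.2]
tool_rot: [-3.141, -0.001, -3.042]
force: [-0.9, 0.1, -2.2]
width: 10.8
t 9.5333 pos [578.212 201.339 205.225] rpy [-179.975   -0.03  -174.267] w 10.786613119347232 F [-0.931  0.057 -2.2  ] q [ 0.065  0.674 -0.757  1.616  0.514  1.061  0.831]
shift/30 [-0.009 -0.012  0.374] rot/6 [-0.004 -0.005  0.022]
```

```bash
python3 -m crank '[[[0,0,0.12,0,0,0],[0,0,0.12,0,0,0],[0,0,0,0,0,0]]]' 1; python3 go.py 578.5 201 194 185.6; python3 -m crank '[[[0,0,0.1,0,0,0],[0,0,0.08,0,0,0],[0,0,0,0,0,0]]]' 1; python3 go.py 578.5 201 194 185.6
```

```text
clock: 9.78
eef_pos: [578.3, 201.7, 197.6]
tool_rot: [-3.141, 0.0, -3.041]
force: [-0.0, 0.4, -2.2]
width: 11.5
t 9.7833 pos [578.337 201.69  197.571] rpy [-179.986    0.008 -174.249] w 11.45231505120339 F [-0.021  0.389 -2.153] q [ 0.062  0.682 -0.752  1.624  0.521  1.046  0.825]
shift/30 [-0.003 -0.023  0.119] rot/6 [-0.002  0.001  0.025]
clock: 10.03
eef_pos: [579.1, 202.6, 194.9]
tool_rot: [-3.142, 0.003, -3.041]
force: [0.5, -0.1, -2.2]
width: 10.7
t 10.0333 pos [579.117 202.574 194.943] rpy [-180.       0.192 -174.261] w 10.731931505518226 F [ 0.469 -0.113 -2.21 ] q [ 0.06   0.684 -0.75   1.628  0.526  1.038  0.82 ]
shift/30 [ 0.026 -0.05   0.031] rot/6 [-0.     0.032  0.023]
```

```bash
python3 -m crank '[[[0.03,-0.05,0.08,0,0.03,0.02],[0,0,0.1,0,0,0],[0,0,0.0,0,0,0]]]' 1; python3 go.py 578.5 201 194 185.6; python3 -m crank '[[[0,0,0.1,0,0,0],[0,0,0.1,0,0,0],[0,0,0,0,0,0]]]' 1; python3 go.py 578.5 201 194 185.6
```

```text
clock: 10.28
eef_pos: [580.0, 203.4, 195.3]
tool_rot: [3.139, 0.007, -3.044]
force: [-0.8, -1.0, -2.0]
width: 11.1
t 10.2833 pos [579.971 203.405 195.266] rpy [ 179.868    0.405 -174.396] w 11.088913149232237 F [-0.827 -1.033 -1.98 ] q [ 0.06   0.683 -0.75   1.629  0.526  1.034  0.817]
shift/30 [ 0.057 -0.075  0.042] rot/6 [0.022 0.067 0.001]
clock: 10.53
eef_pos: [581.2, 204.3, 194.9]
tool_rot: [3.14, 0.013, -3.045]
force: [-1.3, 0.6, -3.3]
width: 11.0
t 10.5333 pos [581.205 204.327 194.859] rpy [ 179.887    0.73  -174.449] w 11.038261592388187 F [-1.258  0.551 -3.317] q [ 0.058  0.682 -0.748  1.631  0.53   1.027  0.813]
shift/30 [ 0.101 -0.102  0.027] rot/6 [ 0.019  0.122 -0.008]
```

```bash
python3 -m crank '[[[0.1,-0.1,0.15,0,0.1,0],[0,0,0.15,0,0,0]]]' 1; python3 go.py 578.5 201 194 185.6; python3 - <<'E'
from h import *
p=shot("side","g.png",(170,90,300,190),5);w=cloud(p)
with np.errstate(invalid="ignore"):
    b=(abs(w[...,0]-578)<60)&(abs(w[...,1]-200)<60)&(w[...,2]>185)&(w[...,2]<240)&(p["color"].min(2)>70)
q=w[b];print(len(q),np.percentile(q,[1,5,95,99],axis=0),cv2.minAreaRect(q[:,:2].astype(np.float32)))
E
```

```text
clock: 10.7
eef_pos: [581.7, 205.2, 193.9]
tool_rot: [3.135, 0.013, -3.045]
force: [-12.8, -9.5, 41.9]
width: 11.3
t 10.7 pos [581.71  205.199 193.929] rpy [ 179.617    0.751 -174.449] w 11.333484951519246 F [-12.751  -9.477  41.855] q [ 0.06   0.685 -0.751  1.631  0.53   1.023  0.813]
shift/30 [ 0.12  -0.129 -0.005] rot/6 [ 0.064  0.125 -0.008]
211 [[547.17505382 193.47781762 185.72320877]
 [548.59191413 195.76641132 191.32107899]
 [612.44455362 210.11623388 222.56773164]
 [615.52873069 215.3104649  228.90679871]] ((580.3863525390625, 206.5203399658203), (68.49286651611328, 25.49966812133789), 12.26606559753418)
```

View pics/g.png

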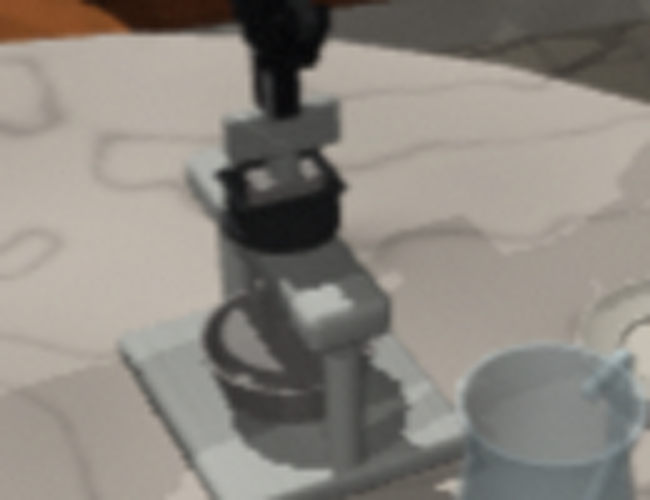

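The wing top is at 222.5 mm, which is 152 + 70, the downward force is about 42 N and the foot has dropped into the socket. The knob is fully home. I'll ease the push, recentre and turn clockwise.

```bash
python3 -m crank '[[[0.12,-0.13,-0.06,0.06,0.12,0],[0,0,0,0,0,0]]]' 1; python3 go.py 578.5 201.5 194.5 160; python3 -m crank '[[[0,0,0,0,0,0.7],[0,0,0,0,0,0.7],[0,0,0,0,0,0.7],[0,0,0,0,0,0.7]]]' 1; python3 go.py 578.5 201.5 194.5 160; python3 -c "
from cell import ctrl;print(ctrl.read_state()['torque'])"
```

```text
clock: 10.92
eef_pos: [578.7, 200.7, 197.2]
tool_rot: [-3.141, 0.003, -3.044]
force: [0.5, 0.6, -2.7]
width: 11.0
t 10.9167 pos [578.667 200.731 197.18 ] rpy [-179.959    0.154 -174.42 ] w 10.983146598727878 F [ 0.45   0.556 -2.699] q [ 0.063  0.681 -0.751  1.627  0.523  1.042  0.821]
shift/30 [0.003 0.026 0.089] rot/6 [-0.001  0.027  4.263]
clock: 11.25
eef_pos: [579.2, 201.6, 194.2]
tool_rot: [3.138, 0.001, 2.934]
force: [-1.9, -0.4, 13.4]
width: 11.3
t 11.25 pos [579.152 201.634 194.158] rpy [179.773   0.045 168.108] w 11.277799384209363 F [-1.949 -0.393 13.397] q [ 0.022  0.664 -0.671  1.63   0.467  1.01   0.566]
shift/30 [ 0.02  -0.009 -0.011] rot/6 [0.038 0.005 1.351]
[-0.34002966  0.59367901  0.03061814]
```

```bash
python3 -m crank '[[[0.02,0,-0.03,0.03,0,0.7],[0,0,-0.02,0,0,0.7],[0,0,-0.02,0,0,0.7],[0,0,-0.02,0,0,0.7]]]' 1; python3 go.py 578.5 201.5 194.5 125; python3 -c "
from cell import ctrl;print(ctrl.read_state()['torque'])"
```

```text
clock: 11.58
eef_pos: [579.2, 201.9, 194.3]
tool_rot: [3.14, -0.001, 2.626]
force: [-2.0, -0.4, 4.4]
width: 11.5
t 11.5833 pos [579.196 201.868 194.251] rpy [179.907  -0.04  150.457] w 11.46992261444365 F [-1.982 -0.353  4.408] q [-0.026  0.646 -0.588  1.629  0.409  0.991  0.308]
shift/30 [ 0.014 -0.022 -0.008] rot/6 [ 0.014 -0.01   4.243]
[-0.04020446  0.19882651  0.03919333]
```

```bash
python3 -m crank '[[[0.02,-0.02,-0.03,0.01,0,0.7],[0,0,-0.02,0,0,0.7],[0,0,-0.02,0,0,0.7],[0,0,-0.02,0,0,0.6]]]' 1; python3 go.py 578.5 201.5 194.5 125; python3 -c "
from cell import ctrl;print(ctrl.read_state()['torque'])"
```

```text
clock: 11.92
eef_pos: [579.5, 202.2, 194.3]
tool_rot: [3.14, -0.002, 2.329]
force: [-0.7, -0.6, 3.9]
width: 10.9
t 11.9167 pos [579.524 202.159 194.256] rpy [179.891  -0.104 133.423] w 10.945363389423488 F [-0.698 -0.625  3.855] q [-0.071  0.631 -0.508  1.629  0.352  0.973  0.061]
shift/30 [ 0.008 -0.04  -0.008] rot/6 [ 0.017 -0.019  1.404]
[-0.02198897  0.23604851  0.14705335]
```

```bash
python3 -m crank '[[[0.0,0,-0.02,0,0,0.5],[0,0,-0.02,0,0,0.5],[0,0,-0.02,0,0,0.5]]]' 1; python3 go.py 578.5 201.5 194.5 125; python3 -c "
from cell import ctrl;print(ctrl.read_state()['torque'])"
```

```text
clock: 12.17
eef_pos: [579.7, 202.2, 194.3]
tool_rot: [3.14, -0.003, 2.163]
force: [-1.1, 0.9, 4.3]
width: 11.5
t 12.1667 pos [579.73  202.226 194.252] rpy [179.937  -0.15  123.948] w 11.501006261555801 F [-1.067  0.859  4.294] q [-0.097  0.624 -0.464  1.629  0.32   0.965 -0.076]
shift/30 [ 0.003 -0.048 -0.008] rot/6 [ 0.011 -0.025 -0.175]
[-0.03968572  0.21717083  0.13252784]
```

```bash
for i in 1; do python3 -m crank '[[[0,-0.02,-0.02,0,0,0.4],[0,0,-0.02,0,0,0.4]]]' 1 >/dev/null; python3 go.py 578.5 201.5 194.5 115; python3 -c "
from cell import ctrl;print(ctrl.read_state()['torque'])"; done;  python3 -m crank '[[[0,-0.02,-0.02,0,0,0.4],[0,0,-0.02,0,0,0.4]]]' 1 >/dev/null; python3 go.py 578.5 201.5 194.5 115; python3 -c "
from cell import ctrl;print(ctrl.read_state()['torque'])"
```

```text
t 12.3333 pos [579.796 202.301 194.256] rpy [179.902  -0.181 118.894] w 11.068032278982644 F [-1.324 -0.65   5.237] q [-0.11   0.62  -0.44   1.63   0.303  0.959 -0.149]
shift/30 [-0.002 -0.051 -0.008] rot/6 [ 0.015 -0.031  0.649]
[-0.08185736  0.18091775  0.0704404 ]
t 12.5 pos [579.829 202.314 194.242] rpy [179.877  -0.176 114.029] w 11.163574124947072 F [-1.656 -0.679  3.254] q [-0.124  0.616 -0.417  1.631  0.287  0.954 -0.22 ]
shift/30 [-0.007 -0.051 -0.009] rot/6 [ 0.021 -0.029 -0.162]
[-0.12876729  0.2929886   0.95411269]
```

```bash
python3 -m crank '[[[0,-0.03,-0.01,0,0,0.4],[0,0,-0.01,0,0,0.4]]]' 1 >/dev/null; python3 go.py 578.5 201.5 194.5 115; python3 -c "
from cell import ctrl;print(ctrl.read_state()['torque'])";  python3 -m crank '[[[0,0,0,0,0,0.5],[0,0,0,0,0,0.5]]]' 1 >/dev/null; python3 go.py 578.5 201.5 194.5 115; python3 -c "
from cell import ctrl;print(ctrl.read_state()['torque'])"
```

```text
t 12.6667 pos [579.891 202.374 194.241] rpy [179.784  -0.096 109.464] w 11.365880524603865 F [-3.027 -2.502  6.092] q [-0.138  0.612 -0.394  1.633  0.274  0.947 -0.288]
shift/30 [-0.012 -0.053 -0.009] rot/6 [ 0.037 -0.014 -0.923]
[-0.3646032   0.46078623  1.4278483 ]
t 12.8333 pos [579.904 202.383 194.251] rpy [179.759   0.07  103.943] w 11.390954086534173 F [-2.786 -2.541  7.699] q [-0.157  0.608 -0.366  1.634  0.258  0.943 -0.371]
shift/30 [-0.017 -0.052 -0.009] rot/6 [ 0.039  0.016 -1.843]
[-0.41286482  0.51406991  2.23010786]
```

The torque climbed from about 0.1 to 2.2 N m around yaw 114°, which is the stop. I'll relax the twist, open and check.

```bash
python3 -m crank '[[[0,0,0,0,0,-0.5],[0,0,0,0,0,-0.4],[0,0,0,0,0,0]]]' 1 >/dev/null; python3 go.py 578.5 201.5 194.5 115; python3 -c "
from cell import ctrl;print(ctrl.read_state()['torque'])"
```

```text
t 13.0833 pos [579.838 202.321 194.185] rpy [179.747   0.411 110.434] w 11.17993401489388 F [-2.125 -0.047  8.457] q [-0.144  0.611 -0.394  1.634  0.284  0.948 -0.283]
shift/30 [-0.01  -0.051 -0.011] rot/6 [ 0.039  0.07  -0.761]
[-0.36335759  0.44569208  1.21117347]
```

```bash
python3 -m crank '[[[0,0,0,0,0,-0.5],[0,0,0,0,0,0]]]' 1 >/dev/null; python3 go.py 578.5 201.5 194.5 115; python3 -c "
from cell import ctrl;print(ctrl.read_state()['torque'])"; python3 -m crank '[[[0,0,0,0,0,0],[0,0,0,0,0,0],[0,0,0,0,0,0],[0,0,0,0,0,0],[0,0,0,0,0,0],[0,0,0,0,0,0],[0,0,0,0,0,0],[0,0,0,0,0,0]]]' -1; python3 -m crank '[[[0,0,-0.5,0,0,0],[0,0,-0.7,0,0,0],[0,0,-0.7,0,0,0],[0,0,-0.7,0,0,0],[0,0,-0.7,0,0,0],[0,0,-0.7,0,0,0],[0,0,-0.5,0,0,0],[0,0,0,0,0,0]]]' -1
python3 - <<'E'
from h import *
p=shot("side","i.png",(170,90,300,190),5)
for p in(p,ctrl.get_image("top")):
    w=cloud(p)
    with np.errstate(invalid="ignore"):
        b=(abs(w[...,0]-578)<60)&(abs(w[...,1]-200)<60)&(w[...,2]>216)&(w[...,2]<228)
    q=w[b];print(len(q),np.median(q[:,2]),cv2.minAreaRect(q[:,:2].astype(np.float32)))
    with np.errstate(invalid="ignore"):
        b=(abs(w[...,0]-578)<60)&(abs(w[...,1]-200)<60)&(w[...,2]>168)&(w[...,2]<184)
    q=w[b];print(len(q),np.median(q[:,2]),cv2.minAreaRect(q[:,:2].astype(np.float32)))
    for r in ctrl.search_frame("pitcher",p)[:1]: print(r)
E
```

```text
t 13.25 pos [579.857 202.243 194.166] rpy [179.773   0.549 113.982] w 10.963180695948283 F [-2.252 -0.845  7.565] q [-0.135  0.614 -0.409  1.634  0.297  0.952 -0.233]
shift/30 [-0.004 -0.051 -0.011] rot/6 [ 0.037  0.092 -0.169]
[-0.23731467  0.5022642   0.81073347]
clock: 13.92
eef_pos: [579.4, 201.1, 189.4]
tool_rot: [-3.141, 0.009, 1.988]
force: [0.1, -0.2, -0.4]
width: 85.4
clock: 14.58
eef_pos: [577.8, 201.9, 328.7]
tool_rot: [-3.137, 0.008, 1.988]
force: [0.4, -0.2, 0.6]
width: 85.6
84 220.80992866154963 ((578.735107421875, 199.94638061523438), (14.900918006896973, 69.51472473144531), 27.530811309814453)
173 174.672837474829 ((576.4033813476562, 198.3722686767578), (48.699607849121094, 67.95941162109375), 43.745487213134766)
{'extent': [277.2, 196.0, 42.2, 68.8], 'conf': 0.85}
261 222.07578431861694 ((579.5757446289062, 200.50843811035156), (14.630237579345703, 69.17660522460938), 29.699005126953125)
423 175.76186228105615 ((579.03271484375, 201.20245361328125), (51.17632293701172, 68.54278564453125), 39.36332702636719)
{'extent': [249.9, 160.1, 52.6, 59.5], 'conf': 0.87}
```

View pics/i.png

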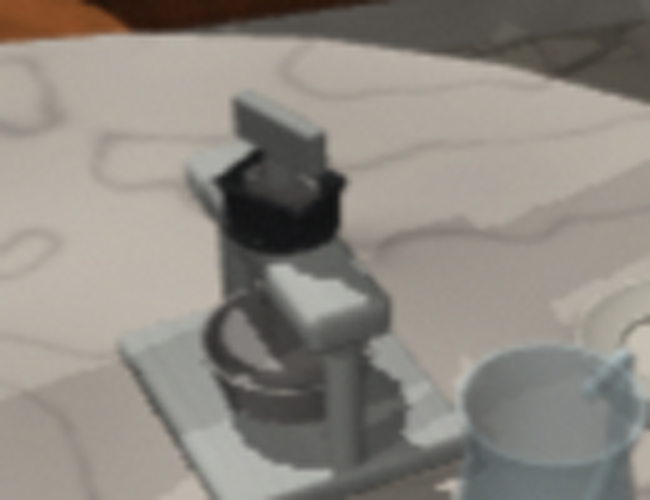

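The gripper is clear. The knob stands seated, with its wing top at 222 mm, and is turned about 10° past the socket, which has turned about 56°. I'll check the pitcher against the first picture and hand in.

```bash
python3 - <<'E'
from h import *
p=ctrl.get_image("side");a=cv2.cvtColor(np.load("side.npz")["c"],7).astype(np.float32)[155:236,250:310];b=cv2.cvtColor(p["color"],7).astype(np.float32)[155:236,250:310]
print("pitcher shift px",cv2.phaseCorrelate(a,b,cv2.createHanningWindow((60,81),cv2.CV_32F)), "diff",np.abs(a-b).mean())
s=ctrl.read_state();print(s["clock"],s["force"])
ctrl.finish_job()
E
```

```text
pitcher shift px ((-0.007927110156554562, 0.5734587385358054), 0.9268966231326508) diff 0.8847773
14.8333 [ 0.18474121 -0.35892956 -0.68926137]
the job is handed in; nothing more can be done
```

I picked up the bare-metal knob, lowered it into the socket until it stood on the floor, turned it clockwise to the stop, released it and moved clear. The job was handed in at 14.8 s of the 45 s allowed.

**Seated:** after release the wing top measured about 222 mm in the top view and 221 mm in the side view, against 152 + 70 = 222 mm expected. While I was pushing it home, the upward force reached about 42 N.

**Turned:** the twist torque rose from about 0.1 to 2.2 N m, which I took as the stop. In the top view the socket turned about 56° and the knob sits about 10° further, as the play predicts. The side view put the socket about 4° less far round, within the noise of a partly hidden rim. I did not read the spindle angle directly.

**Pitcher:** it is still standing. The side picture shows a shift of about 0.6 pixel from the first picture. The network's box moved about 1 to 3 pixels, which I take as its own noise, since the arm never came near the pitcher.

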